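Catch the curing box's falling cover and lower it shut

TASK

The cover of the light-curing box stands open, leaning back on its stop. Tip it forward with a fingertip and let go so that it starts to fall by itself, then catch its front bar on the outside of a finger while it is still clearly open, hold it still there for a moment, and lower it gently until it is fully shut, so that it never slams. Use only a light touch: do not pinch or grip the cover or push hard on it or the box, and leave the jaw model, the tumbler and the handpiece where they are.

Things in the scene. Friction and masses are not known exactly. Their poses are not given: they have to be found in the camera images.
- curing_box: White light-curing box fixed to the bench, 120 mm (its x) by 180 mm (its y), 65 mm high, open on top, with a low plaster arch inside (top 40 mm above the bench). Origin at the centre of its underside, z up; its front faces its -x, to the right as the robot looks (world -y, up to 26 degrees either way). Behind its far edge is the hinge of the cover, a flat grey plate 120 x 180 x 8 mm.
- lid (a joint): Angle of the cover, rad: 0 shut, flat on the box; 1.57 upright; 1.85 leaning back on its stop, where it stays by its weight. No spring or latch. Below about 1.5 it falls shut by itself, slowed by a damper: 0.1 rad/s near upright, 0.3 at 1.1 rad, 0.5 to 0.8 when nearly flat; 3 to 4 s from 1.35 rad to shut. Faster than 0.45 rad/s (65 mm/s at the bar) just before shut is a slam.
- lid_hinge (a point): Middle of the cover's hinge axis, which runs along the box's y at its far upper edge: 60 mm along +x from the box's origin, 65.5 mm above the bench. The cover weighs about 0.22 kg; held level at its bar it bears down with 0.8 to 1.2 N.
- lid_bar (a point): Middle of the round steel bar along the cover's free front edge: 10 mm thick, 130 mm long along the box's y, 145 mm from the hinge, 25 mm beyond the plate, carried by two arms at its ends. At joint angle q it is -145 cos q + 4 sin q mm along the box's x and 145 sin q + 4 cos q mm up from the hinge. Shut, it is 69.5 mm above the bench, 25 mm in front of the box, free below.
- jaw_model: Loose plaster jaw model, 50 x 62 mm and 31 mm high, near the box; origin at the centre of its underside. Leave alone.
- tumbler: Loose red plastic tumbler, 68 mm across, 110 mm high, near the box; origin at the centre of its underside. Leave alone.
- handpiece: Loose handpiece of steel and black plastic lying on the bench, 136 mm long (its x, from -78 to +58 mm), 25 mm thick, behind the box on the hinge side; origin on the bench under it. Leave alone.
There are look-alikes about, which are no part of the job. Leave any purple look-alike of the curing_box alone.

How it is judged (in metres and radians):
On the way, in this order (a step that is already met when the one before it is completed fails the run):
1. the cover is tipped past upright, let go, and falls by itself with nothing touching it (below 1.45 rad, still above 0.5 rad) (value of joint lid between 0.5 and 1.45 rad and velocity of joint lid below -0.04 rad/s and contact force between the fingers and curing_box below 0.05 N), for 0.1 s.
2. the falling cover is caught on the finger and held still while still clearly open (between 0.25 and 1.35 rad, slower than 0.08 rad/s, for 0.3 s) (value of joint lid between 0.25 and 1.35 rad and velocity of joint lid between -0.08 and 0.08 rad/s and contact force between the fingers and curing_box above 0.1 N), for 0.3 s.
At the end, for the whole second after the job is handed in: The cover lies shut and at rest (within 0.03 rad of flat), and the jaw model, tumbler and handpiece are within 15 mm of where they stood (value of joint lid below 0.03 rad and velocity of joint lid between -0.02 and 0.02 rad/s and distance of each of jaw_model, tumbler, handpiece from where it was at the start of the episode below 0.015 m); the robot touches nothing.
It fails at once if the cover slams: it comes down faster than 0.45 rad/s when almost shut (between 0.03 and 0.12 rad) (value of joint lid between 0.03 and 0.12 rad and velocity of joint lid below -0.45 rad/s).
It fails at once if the cover or box is pinched, struck or pushed hard: more than 35 N (sum over the contacts) from the fingers (contact force between the fingers and curing_box above 35 N).
It fails at once if the jaw model, tumbler or handpiece is lifted or moved by 15 mm or more (distance of any of jaw_model, tumbler, handpiece from where it was at the start of the episode above 0.015 m).
It also fails if it takes over 58 s, if anything falls off the work surface, if the arm or the gripper's body presses on something with over 40 N, if the wrist force passes 120 N, or if a joint passes its speed limit or range.

ROBOT

A 6-joint arm with a two-finger parallel gripper is mounted at the origin on the work surface. World frame = base frame: x ahead of the robot, y to its left, z up, the work surface at z = 0. Lengths are in mm, angles in rad, forces in N, time in s.
With the tool pointing down it reaches from about 375 to 750 mm from the base axis. Payload 9 kg.
Tool frame: the origin (TCP) lies at the very end of the fingers, on their centre line; the grasp point (between the pads) lies 19 mm behind it; x points along the fingers, y is the direction in which the jaws open and shut, and the axes are right-handed (so a half turn about x gives the same grasp; the last joint's range is limited). The gripper opens to 85 mm and grips with 20 to 120 N. Pads are 22 mm wide; open, the fingers measure 114 mm over their backs; the gripper's body (76 mm by 85 mm) begins 54 mm behind the grasp point. The pads swing forward as they close: fully open they stand 13 mm farther back than shut.
Start: joints at [-1.462, 0.104, 0.097, 1.564, 0, 1.353], TCP at [192.619, -568.273, 231.331] pointing down, gripper open.
Joint ranges: [-2.99, 2.99], [-0.84, 1.86], [-1.1, 1.16], [-1.84, 2.11], [-1.51, 1.56], [-3.14, 3.14]. Speed limits (rad/s): [2.22, 2.22, 2.57, 3.14, 3.14, 3.14].

INTERFACE

Orientations are given as [roll, pitch, yaw] about the fixed x, y, z axes, in that order (R = Rz(yaw) Ry(pitch) Rx(roll)).
In Python, from plant import manip gives the robot as it stands.
- The arm moves only by the tool carry_out, never from a script. Its argument "commands" is one flat list of numbers, 5 for each row, row after row: the opening, from 0 (shut) to 1 (fully open), then the shift along the tool's x, y, z in m, then the turn about the tool's x in degrees. In form: [claw, tx, ty, tz, roll, claw, tx, ty, tz, roll, ...]. A call has 1 to 8 rows; each row shifts and turns the commanded pose from where the row before left it, along the tool's axes as they then stand; what a row does not reach is not made up. A row lasts 1/8 s, in which the tool goes at most 62.5 mm and 10.7 degrees, less where a joint would pass 70% of its speed; a pose out of reach is approached as far as the arm can. A call with a gripper value outside its range is refused whole. The fingers move at their own pace and stop on an object; "grip_force" is the grip in N (left out, the last holds). Time passes only in rows, so rows that do not move let the fingers close. It gives the time, the measured TCP pose, the force and the opening at its end, in the units of the state.
- manip.get_obs(): the state, without advancing time (a new reading comes with each control period).
- manip.camera(name): name is "scene" or "top" or "wrist"; returns the picture (480x640x3 uint8, red, green, blue); there is no depth.
- manip.calibration(name): a dict with "K" (3x3 intrinsics, pixels), "eye" and "rotation" of the camera in the world. Camera axes: x right, y up, looking along -z (the intrinsics and any distortion apply to the point x, -y, -z); pixel columns grow to the right and rows downward; lengths in mm; the calibration is good to about 2 mm. The wrist camera is an equidistant fisheye: a pixel r from the principal point sees the ray r / f radians off the axis. A picture is of the moment at which its call begins: read the wrist's pose just before it. calibration takes no time and is no camera call; for the wrist camera it gives the pose at the moment of the call.
- manip.finish_job(): hands the job in, once; it reports no verdict.
The state is a dict: "t": time; "joints": joint angles; "joint_vel": joint speeds; "joint_efforts": joint torques, N m; "position": TCP position; "ee_rot": TCP orientation; "ft_force": force on the tool from outside, world axes, zero at the start; "moment": the same for the moment, N m; "finger_gap": opening from 0.0 (shut) to 1.0 (fully open).
Only numpy, scipy, OpenCV 4.12 (cv2) and the standard library are available. Lean on these libraries where they do the work, as an engineer would, in place of code of your own. Each camera call takes 0.05 s, during which the arm holds its last target. There are 200 camera calls.

## Working session

There is one attempt and no reset: what is moved stays moved. The work goes in short steps, Python scripts to look and compute and a tool call to move; the robot and the scene stay as the last step left them, time stands still between calls to the robot, and variables do not carry over. Pictures are saved under pics/ and viewed, about 8 in all and at most 12, crops included, and the job is handed in when it is done.

Besides the shell and the picture viewer there is one more tool, called after "Request:" by a JSON object that holds its "name" and its "arguments", one argument or row to a line. carry_out: Moves the arm, as the interface text tells. Its arguments: {"type":"object","properties":{"commands":{"type":"array","items":{"type":"number"}},"grip_force":{"type":"number"}},"required":["commands"]}

```bash
mkdir -p pics && python3 - <<'E'
from plant import manip
import cv2,numpy as np
for n in("scene","top"):
    im=manip.camera(n); cv2.imwrite(f"pics/{n}0.png",im[...,::-1]); c=manip.calibration(n)
    print(n,{k:np.round(v,3).tolist() if k!='x' else v for k,v in c.items() if not isinstance(v,str)})
o=manip.get_obs();print({k:np.round(v,3).tolist() for k,v in o.items()})
E
```

```text
scene {'K': [[510.5, 0.0, 315.725], [0.0, 510.5, 242.768], [0.0, 0.0, 1.0]], 'eye': [1290.15, 157.968, 606.648], 'rotation': [1.004, -0.023, 1.794]}
top {'K': [[568.926, 0.0, 321.775], [0.0, 568.926, 235.585], [0.0, 0.0, 1.0]], 'eye': [432.783, -43.119, 995.968], 'rotation': [0.081, 0.026, -1.563]}
{'t': 0.1, 'joints': [-1.462, 0.105, 0.097, 1.564, 0.0, 1.353], 'joint_vel': [0.0, -0.003, 0.0, 0.002, 0.0, -0.0], 'joint_efforts': [0.008, -55.821, 50.472, 0.013, -0.0, -0.0], 'position': [192.584, -567.933, 230.576], 'ee_rot': [-1.794, 1.57, 1.674], 'ft_force': [-0.363, 0.236, 0.686], 'moment': [-0.036, -0.029, -0.011], 'finger_gap': 1.001}
```

View pics/scene0.png

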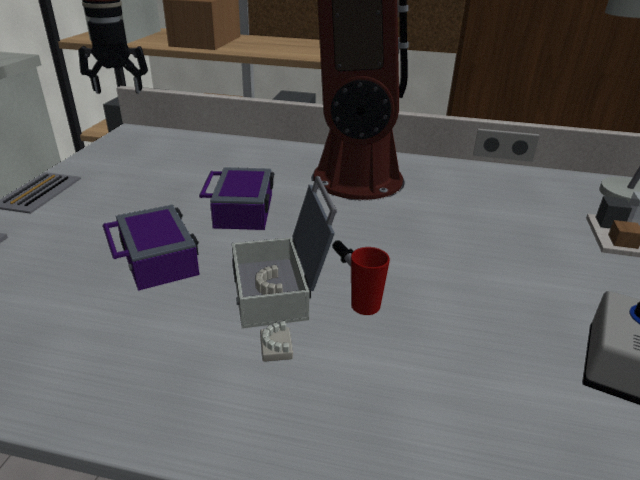

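View pics/top0.png

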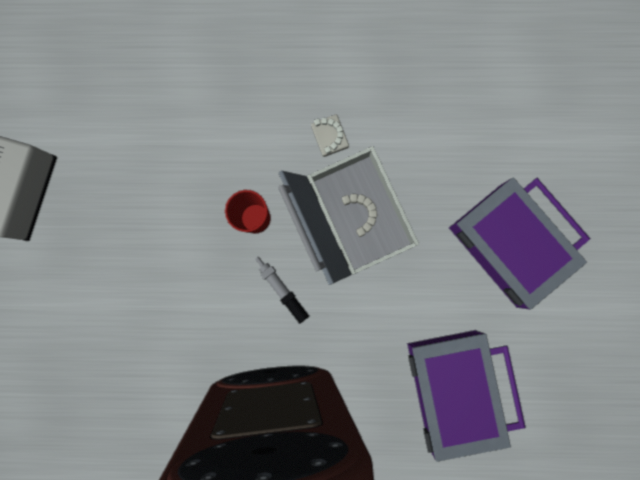

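The white open box is at top (362,212), scene (270,280), with its grey cover leaning left and the bar at top (~302,228). The purple boxes at top (525,245) and (462,395) are the look-alikes. The jaw model is at (329,133), the tumbler at (248,212) and the handpiece at (283,290). The white one fits the description: open, arch inside, front to the right.

```bash
cat > h.py <<'E'
import numpy as np
from scipy.spatial.transform import Rotation as Ro
from plant import manip
def ray(n,px,z=None,C=None):
    c=C or manip.calibration(n); K=np.array(c['K']); R=np.array(c['rotation']); 
    R=R if R.ndim==2 else Ro.from_euler('xyz',R).as_matrix()
    d=np.array([(px[0]-K[0,2])/K[0,0],-(px[1]-K[1,2])/K[1,1],-1]); d=R@d; e=np.array(c['eye'])
    return e+d*(z-e[2])/d[2] if z is not None else (e,d)
def proj(n,P):
    c=manip.calibration(n); K=np.array(c['K']); R=Ro.from_euler('xyz',c['rotation']).as_matrix()
    q=R.T@(np.array(P)-np.array(c['eye'])); q=q/-q[2]; return np.array([K[0,0]*q[0]+K[0,2],-K[1,1]*q[1]+K[1,2]])
E
python3 - <<'E'
from h import *
import cv2
for nm,p in dict(FR_top=(372.5,150),FR_bot=(416.5,243.5),B_bot=(354,273.5),B_top=(311,179)).items(): print(nm,ray('top',p,65).round(1))
a=cv2.imread('pics/top0.png')[100:340,210:450]; b=cv2.imread('pics/scene0.png')[170:370,220:400]
a=cv2.resize(a,(400,400),interpolation=3) if 0 else cv2.resize(a,None,fx=2.3,fy=2.3,interpolation=2)
b=cv2.resize(b,(240,240)) if 0 else cv2.resize(b,None,fx=1.35,fy=1.35)
b=cv2.copyMakeBorder(b,0,a.shape[0]-b.shape[0],0,0,0)
cv2.imwrite('pics/crop1.png',np.hstack([a,b]));print(a.shape)
for nm,p,z in [('jaw',(329,134),30),('cup',(248,198),110),('hp1',(261,260),12),('hp2',(304,319),12)]: print(nm,ray('top',p,z).round(1))
E
```

```text
FR_top [ 650.6 -101.2   65. ]
FR_bot [ 495.6 -173.    65. ]
B_bot [446.  -71.2  65. ]
B_top [6.017e+02 5.000e-01 6.500e+01]
(552, 552, 3)
jaw [686.8 -28.3  30. ]
cup [563.   97.5 110. ]
hp1 [469.   88.4  12. ]
hp2 [368.2  12.8  12. ]
```

View pics/crop1.png

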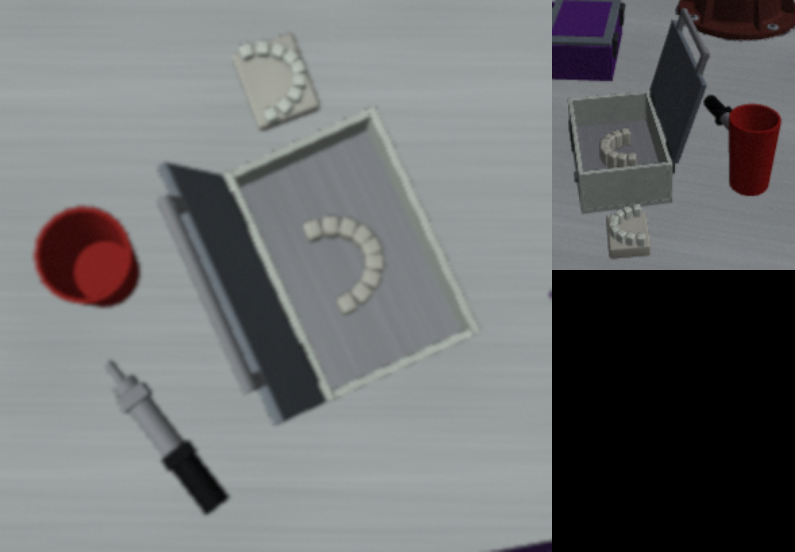

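The crop confirms it: the white box with the plaster arch has its cover open and the bar on the left side, at crop (170,200) to (253,388). Next I fit the pose from the corners and check the bar prediction against it.

```bash
python3 - <<'E'
from h import *
px=np.array([(373.5,147.5),(417,243.5),(354.3,273.7),(309.5,177.5)])
P=np.array([ray('top',p,65) for p in px])[:,:2]
L=np.array([(-60,-90),(-60,90),(60,90),(60,-90)],float)  # box coords; y axis sign: v=(-.9,-.43) -> FR_top is -y
c=P.mean(0); H=(L).T@(P-c); a=np.arctan2(H[0,1]-H[1,0],H[0,0]+H[1,1])
u=np.array([np.cos(a),np.sin(a)]);v=np.array([-u[1],u[0]])
print('C',c.round(1),'yaw',np.degrees(a),'res',(P-c-L@np.array([u,v])).round(1).tolist())
def bar(q,y=0): return np.r_[c+u*(60-145*np.cos(q)+4*np.sin(q))+v*y,65.5+145*np.sin(q)+4*np.cos(q)]
for q in(1.85,):
  for y in(-65,0,65): print(q,y,bar(q,y).round(1),'top',proj('top',bar(q,y)).round(1),'scene',proj('scene',bar(q,y)).round(1))
for y in(-90,90): print('boxtop front scene',proj('scene',np.r_[c-60*u+v*y,65]).round(1),proj('scene',np.r_[c+60*u+v*y,65]).round(1))
R=Ro.from_euler('xyz',manip.get_obs()['ee_rot']).as_matrix();print(R.round(3)); print('u',u.round(4),'v',v.round(4))
ang=lambda w:np.degrees(np.arctan2(w[1],w[0])); print('ty',ang(R[:,1]),'tz',ang(R[:,2]),'u',ang(u))
E
```

```text
C [550.1 -86.3] yaw 114.98003155626735 res [[-2.2, -0.1], [1.8, 4.9], [2.5, -1.7], [-2.1, -3.1]]
1.85 -65 [565.2  35.2 203.8] top [281.7 186.9] scene [334.8 210.2]
1.85 0 [506.3   7.8 203.8] top [300.7 228.6] scene [325.8 192.4]
1.85 65 [447.3 -19.7 203.8] top [320.  270.9] scene [317.8 176.7]
boxtop front scene [240.4 297.7] [310.3 289.7]
boxtop front scene [232.2 241.4] [292.2 235.8]
[[-0.     0.321 -0.947]
 [ 0.001 -0.947 -0.321]
 [-1.    -0.001 -0.   ]]
u [-0.4223  0.9065] v [-0.9065 -0.4223]
ty -71.27837467650839 tz -161.27839317610471 u 114.98003155626735
```

The pose holds up: the predicted bar ends at top (282,187) and (320,271) match those seen. I'll turn the tool so its z points along the box's -x, with the fingers shut, and fly behind the bar.

Request:
{"name": "carry_out", "arguments": {
  "commands": [0,-0.004,0,0,-10.7,0,-0.004,0,0,-10.7,0,-0.004,0,0,-10.7,0,-0.004,0,0,-10.7,0,-0.004,0,0,-10.7,0,-0.004,0,0,-10.7,0,-0.004,0,0,-10.7,0,-0.004,0,0,-10.7],
  "grip_force": 20
}}

```text
t: 1.1
position: [192.6, -568.1, 263.0]
ee_rot: [2.931, 1.57, 1.616]
ft_force: [0.2, 0.2, -0.2]
finger_gap: 0.001
```

Request:
{"name": "carry_out", "arguments": {
  "commands": [0,0,0,0,-10.7,0,0,0.033,-0.027,0,0,0,0.033,-0.027,0,0,0,0.033,-0.027,0,0,0,0.033,-0.027,0,0,0,0.033,-0.027,0,0,0,0.033,-0.027,0,0,0,0.033,-0.027,0]
}}

```text
t: 2.1
position: [322.3, -297.9, 263.0]
ee_rot: [2.937, 1.571, 1.802]
ft_force: [1.1, 0.4, 0.0]
finger_gap: 0.0
```

Request:
{"name": "carry_out", "arguments": {
  "commands": [0,0,0.033,-0.027,0,0,0,0.033,-0.027,0,0,0,0.033,-0.027,0,0,0,0.033,-0.027,0,0,0,0.033,-0.027,0,0,0,0.033,-0.027,0,0,0,0.033,-0.027,0,0,0,0.033,-0.027,0]
}}

```text
t: 3.1
position: [470.2, 9.5, 263.0]
ee_rot: [-1.585, 1.571, -2.719]
ft_force: [-0.8, -1.2, -0.7]
finger_gap: 0.0
```

```bash
cat >> h.py <<'E'
C0=np.array([550.1,-86.3]); a=np.radians(114.98); U=np.array([np.cos(a),np.sin(a)]); V=np.array([-U[1],U[0]])
def st():
    o=manip.get_obs(); R=Ro.from_euler('xyz',o['ee_rot']).as_matrix(); p=np.array(o['position']); f=np.array(o['ft_force'])
    print('t',round(o['t'],2),'u',((p[:2]-C0)@U).round(1),'v',((p[:2]-C0)@V).round(1),'z',p[2].round(1),'tz.u',(R[:2,2]@U).round(3),'f uvz',(f[:2]@U).round(2),(f[:2]@V).round(2),f[2].round(2),'gap',round(o['finger_gap'],2))
    return o
E
python3 - <<'E'
from h import *
import cv2
o=st();print(np.round(o['joints'],2))
im=manip.camera('scene');cv2.imwrite('pics/s1.png',cv2.resize(im[40:340,180:480,::-1],(600,600)))
E
```

```text
t 3.1 u 120.6 v 32.0 z 263.0 tz.u -1.0 f uvz -0.78 1.26 -0.74 gap 0.0
[-0.26 -0.28 -0.21  1.64 -0.    0.88]
```

View pics/s1.png

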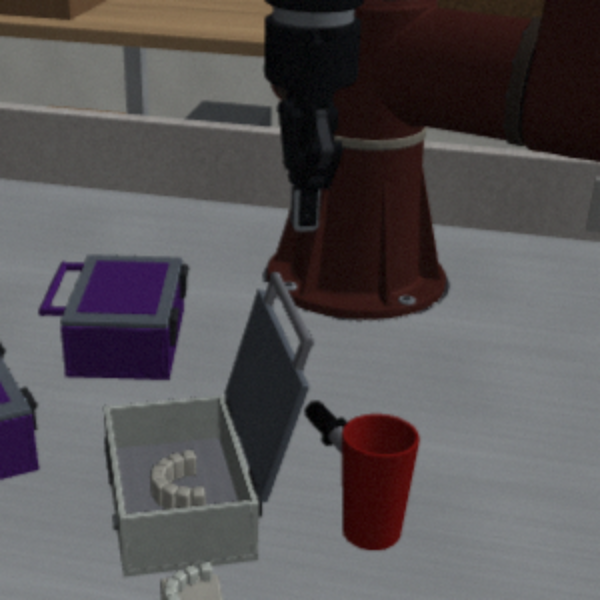

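The gripper is shut and above the box, in scene crop (310,210); the cover is still leaning back with its bar at (290,320). Next I'll go behind the bar and down.

Request:
{"name": "carry_out", "arguments": {
  "commands": [0,0,0.016,-0.012,0,0,0,0.016,-0.012,0,0,0,0,0,0,0,0.025,0,0,0,0,0.025,0,0,0,0,0.025,0,0,0,0,0,0,0,0,0,0,0,0,0]
}}

```text
t: 4.15
position: [488.9, 43.0, 189.3]
ee_rot: [0.764, 1.57, -0.371]
ft_force: [-0.5, 1.2, -0.7]
finger_gap: 0.0
```

```bash
python3 - <<'E'
from h import *
import cv2
o=st()
a=manip.camera('scene');b=manip.camera('top')
a=cv2.resize(a[130:330,220:420,::-1],(400,400));b=cv2.resize(b[120:320,220:420,::-1],(400,400))
cv2.imwrite('pics/s2.png',np.hstack([a,b]))
E
```

```text
t 4.15 u 143.0 v 0.9 z 189.3 tz.u -1.0 f uvz 1.27 -0.04 -0.71 gap 0.0
```

View pics/s2.png

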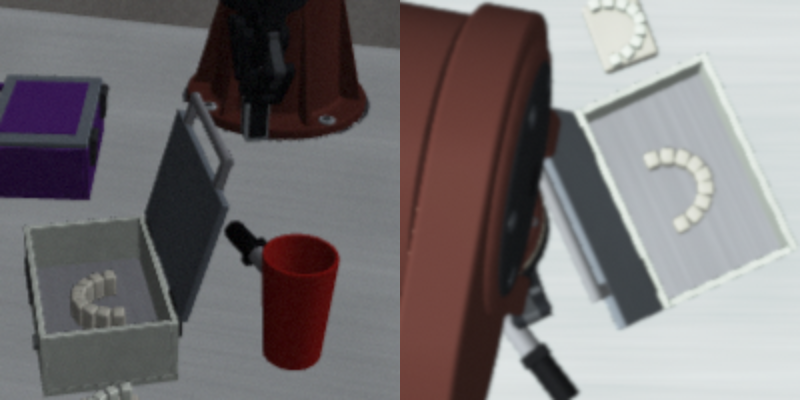

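The finger hangs behind the bar (left panel, tip at about (256,135)) with a gap to it at (215,150), and nothing is touched. Now the push, starting slowly.

Request:
{"name": "carry_out", "arguments": {
  "commands": [0,0,0,0.005,0,0,0,0,0.005,0,0,0,0,0.005,0,0,0,0,0.004,0,0,0,0,0.004,0,0,0,0,0.004,0,0,0,0,0.004,0,0,0,0,0.004,0]
}}

```text
t: 5.25
position: [503.6, 11.5, 188.3]
ee_rot: [0.626, 1.571, -0.508]
ft_force: [0.1, 0.9, -0.5]
finger_gap: -0.0
```

Request:
{"name": "carry_out", "arguments": {
  "commands": [0,0,0,0.004,0,0,0,0,0.004,0,0,0,0,0.004,0,0,0,0,0.004,0,0,0,0,0.004,0,0,0,0,0.004,0,0,0,0,0,0,0,0,0,0,0]
}}

```text
t: 6.25
position: [513.6, -10.1, 188.2]
ee_rot: [-1.426, 1.571, -2.56]
ft_force: [-0.9, -0.1, -0.4]
finger_gap: -0.001
```

```bash
python3 - <<'E'
from h import *
import cv2
o=st()
a=manip.camera('scene');b=manip.camera('top')
a=cv2.resize(a[130:330,220:420,::-1],(400,400));b=cv2.resize(b[120:320,220:420,::-1],(400,400))
cv2.imwrite('pics/s3.png',np.hstack([a,b]))
E
```

```text
t 6.25 u 84.5 v 0.9 z 188.2 tz.u -1.0 f uvz 0.24 0.86 -0.39 gap -0.0
```

View pics/s3.png

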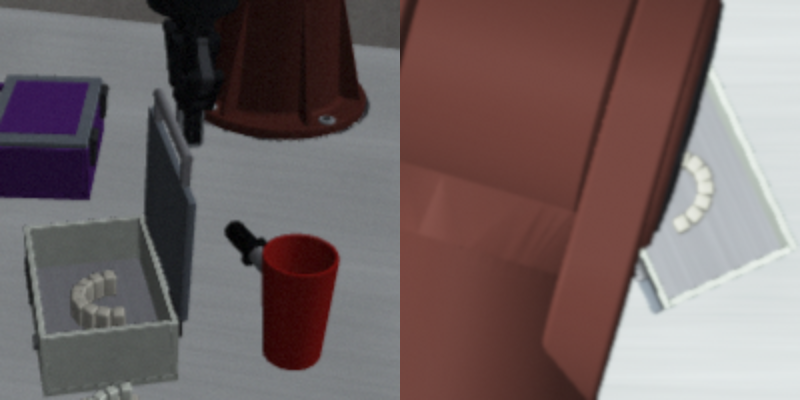

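The finger touches the bar and the cover stands near upright (left panel, bar from (155,93) to (187,155)), q≈1.6. Now I push past upright, back off and lift.

Request:
{"name": "carry_out", "arguments": {
  "commands": [0,0,0,0.004,0,0,0,0,0.005,0,0,0,0,0.005,0,0,0,0,0.005,0,0,0,0,0.005,0,0,0,0,0.004,0,0,-0.01,0,-0.012,0,0,-0.035,0,0,0]
}}

```text
t: 7.35
position: [518.9, -23.2, 232.8]
ee_rot: [-2.337, 1.567, 2.813]
ft_force: [-0.1, -0.5, 0.3]
finger_gap: -0.002
```

Request:
{"name": "carry_out", "arguments": {
  "commands": [0,0,0,0.02,0,0,0,0,0.045,0,0,0,0,0.045,0,0,0.03,0,0,0,0,0.035,0,0,0]
}}

```text
t: 7.98
position: [567.3, -125.1, 167.7]
ee_rot: [0.621, 1.57, -0.514]
ft_force: [-0.9, 0.4, -0.4]
finger_gap: -0.003
```

```bash
python3 - <<'E'
from h import *
import cv2
o=st()
a=manip.camera('scene')
cv2.imwrite('pics/s4.png',cv2.resize(a[130:330,220:420,::-1],(600,600)))
bar=lambda q,y:np.r_[C0+U*(60-145*np.cos(q)+4*np.sin(q))+V*y,65.5+145*np.sin(q)+4*np.cos(q)]
for q in(1.6,1.5,1.4,1.3,1.2,1.1,1.,.9): print(q,[((proj('scene',bar(q,y))-[220,130])*3).round().tolist() for y in(-65,65)])
E
```

```text
t 7.97 u -42.4 v 0.8 z 167.7 tz.u -1.0 f uvz 0.76 0.66 -0.41 gap -0.0
1.6 [[281.0, 235.0], [237.0, 134.0]]
1.5 [[255.0, 237.0], [213.0, 136.0]]
1.4 [[228.0, 242.0], [190.0, 140.0]]
1.3 [[202.0, 249.0], [166.0, 145.0]]
1.2 [[176.0, 258.0], [144.0, 153.0]]
1.1 [[152.0, 269.0], [122.0, 163.0]]
1.0 [[128.0, 282.0], [101.0, 175.0]]
0.9 [[107.0, 297.0], [82.0, 189.0]]
```

View pics/s4.png

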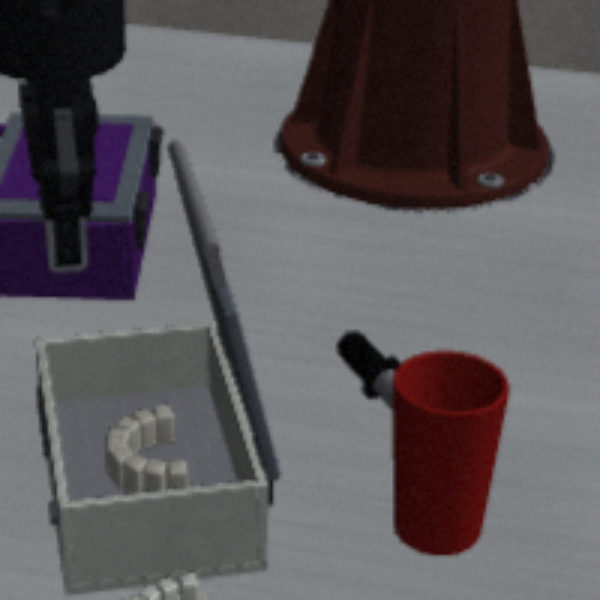

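The cover is falling freely, with its bar at (175,145)–(210,245), so q≈1.32. The finger waits in front, tip at (68,265). It should land at q≈0.9. I'll wait.

Request:
{"name": "carry_out", "arguments": {
  "commands": [0,0.004,0,0,0,0,0,0,0,0,0,0,0,0,0,0,0,0,0,0,0,0,0,0,0,0,0,0,0,0,0,0,0,0,0,0,0,0,0,0]
}}

```text
t: 9.02
position: [566.9, -124.2, 164.3]
ee_rot: [-0.276, 1.571, -1.41]
ft_force: [-0.5, 0.1, 0.0]
finger_gap: 0.0
```

Request:
{"name": "carry_out", "arguments": {
  "commands": [0,0,0,0,0,0,0,0,0,0,0,0,0,0,0,0,0,0,0,0,0,0,0,0,0,0,0,0,0,0,0,0,0,0,0,0,0,0,0,0]
}}

```text
t: 10.02
position: [566.9, -124.3, 164.3]
ee_rot: [-0.347, 1.571, -1.481]
ft_force: [-0.1, -0.8, -0.7]
finger_gap: -0.003
```

Request:
{"name": "carry_out", "arguments": {
  "commands": [0,0,0,0,0,0,0,0,0,0,0,0,0,0,0,0,0,0,0,0,0,0,0,0,0,0,0,0,0,0,0,0,0,0,0,0,0,0,0,0]
}}

```text
t: 11.02
position: [566.9, -124.3, 164.3]
ee_rot: [-0.332, 1.571, -1.466]
ft_force: [-0.0, -0.7, -0.2]
finger_gap: -0.003
```

```bash
python3 - <<'E'
from h import *
import cv2
o=st()
a=manip.camera('scene');cv2.imwrite('pics/s5.png',cv2.resize(a[130:330,220:420,::-1],(600,600)))
b=manip.camera('scene');print(np.abs(a.astype(int)-b)[130:330,220:420].mean(), (np.abs(a.astype(int)-b)[130:330,220:420]>30).sum())
bar=lambda q,y:np.r_[C0+U*(60-145*np.cos(q)+4*np.sin(q))+V*y,65.5+145*np.sin(q)+4*np.cos(q)]
for q in(1.,.95,.9,.85): print(q,[((proj('scene',bar(q,y))-[220,130])*3).round().tolist() for y in(-65,65)])
E
```

```text
t 11.03 u -41.5 v 0.8 z 164.3 tz.u -1.0 f uvz -0.62 0.3 -0.19 gap -0.0
2.039066666666667 0
1.0 [[128.0, 282.0], [101.0, 175.0]]
0.95 [[117.0, 289.0], [92.0, 182.0]]
0.9 [[107.0, 297.0], [82.0, 189.0]]
0.85 [[96.0, 305.0], [73.0, 196.0]]
```

View pics/s5.png

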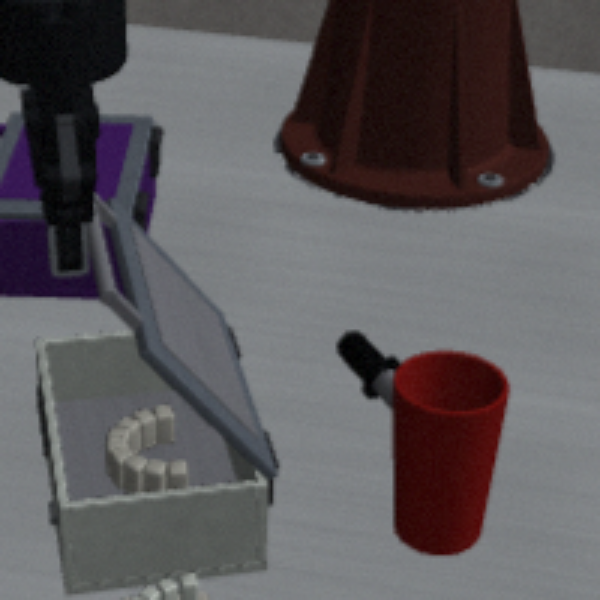

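The cover is caught and at rest: its bar is on the finger at (95,200)–(135,320), q≈0.93, and two frames show no change. Now I lower it along the arc at about 0.18 rad/s.

Request:
{"name": "carry_out", "arguments": {
  "commands": [0,0.0021,0,0.0026,0,0,0.0021,0,0.0026,0,0,0.0021,0,0.0026,0,0,0.0021,0,0.0026,0,0,0.0021,0,0.0026,0,0,0.0021,0,0.0026,0,0,0.0021,0,0.0026,0,0,0.0021,0,0.0026,0]
}}

```text
t: 12.12
position: [575.8, -143.3, 147.3]
ee_rot: [-0.315, 1.571, -1.449]
ft_force: [0.0, -0.6, 0.5]
finger_gap: 0.001
```

Request:
{"name": "carry_out", "arguments": {
  "commands": [0,0.0025,0,0.002,0,0,0.0025,0,0.002,0,0,0.0025,0,0.002,0,0,0.0025,0,0.002,0,0,0.0025,0,0.002,0,0,0.0025,0,0.002,0,0,0.0025,0,0.002,0,0,0.0025,0,0.002,0]
}}

```text
t: 13.12
position: [582.4, -157.5, 127.1]
ee_rot: [-2.866, 1.57, 2.283]
ft_force: [1.3, -1.2, -0.8]
finger_gap: 0.002
```

Request:
{"name": "carry_out", "arguments": {
  "commands": [0,0.0026,0,0.0015,0,0,0.0026,0,0.0015,0,0,0.0026,0,0.0015,0,0,0.0026,0,0.0015,0,0,0.0026,0,0.0015,0,0,0.0026,0,0.0015,0,0,0.0026,0,0.0015,0,0,0,0,0,0]
}}

```text
t: 14.12
position: [587.0, -167.3, 109.1]
ee_rot: [-0.593, 1.571, -1.727]
ft_force: [0.6, -0.9, -0.6]
finger_gap: 0.003
```

```bash
python3 - <<'E'
from h import *
import cv2
o=st()
a=manip.camera('scene');cv2.imwrite('pics/s6.png',cv2.resize(a[170:320,200:350,::-1],(600,600),interpolation=2))
bar=lambda q,y:np.r_[C0+U*(60-145*np.cos(q)+4*np.sin(q))+V*y,65.5+145*np.sin(q)+4*np.cos(q)]
for q in(.55,.5,.45,.4,.35,.3): print(q,[((proj('scene',bar(q,y))-[200,170])*4).round().tolist() for y in(-65,65)],bar(q,0).round(1)[2],(60-145*np.cos(q)+4*np.sin(q)).round(1))
E
```

```text
t 14.12 u -89.0 v 0.8 z 109.1 tz.u -1.0 f uvz -1.06 -0.12 -0.55 gap 0.0
0.55 [[142.0, 321.0], [118.0, 169.0]] 144.7 -61.5
0.5 [[133.0, 334.0], [111.0, 181.0]] 138.5 -65.3
0.45 [[126.0, 348.0], [104.0, 194.0]] 132.2 -68.8
0.4 [[119.0, 362.0], [99.0, 206.0]] 125.6 -72.0
0.35 [[113.0, 376.0], [93.0, 219.0]] 119.0 -74.8
0.3 [[108.0, 390.0], [89.0, 232.0]] 112.2 -77.3
```

View pics/s6.png

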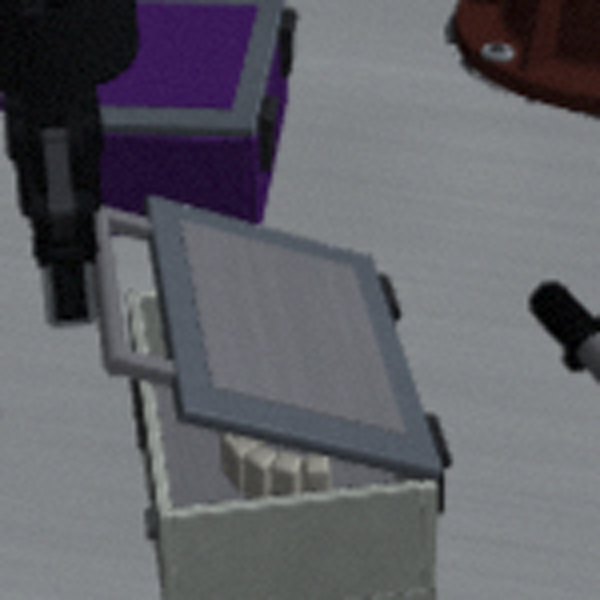

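The bar's ends read (113,370) and (103,212), so q≈0.38; with TCP u=-89 that gives a 15.8 mm finger offset, as expected (16). I'll keep lowering, in smaller steps.

Request:
{"name": "carry_out", "arguments": {
  "commands": [0,0.0015,0,0.0005,0,0,0.0015,0,0.0005,0,0,0.0015,0,0.0005,0,0,0.0015,0,0.0005,0,0,0.0015,0,0.0005,0,0,0.0015,0,0.0005,0,0,0.0015,0,0.0005,0,0,0.0015,0,0.0005,0]
}}

```text
t: 15.18
position: [588.9, -171.3, 97.5]
ee_rot: [0.143, 1.57, -0.992]
ft_force: [1.9, -4.7, 1.0]
finger_gap: 0.001
```

Request:
{"name": "carry_out", "arguments": {
  "commands": [0,0.0015,0,0.0005,0,0,0.0015,0,0.0005,0,0,0.0015,0,0.0005,0,0,0.0015,0,0.0004,0,0,0.001,0,0.0003,0,0,0.001,0,0.0003,0,0,0.001,0,0.0003,0,0,0.001,0,0.0003,0]
}}

```text
t: 16.18
position: [590.3, -174.1, 87.5]
ee_rot: [0.147, 1.57, -0.987]
ft_force: [2.4, -5.7, 1.2]
finger_gap: -0.002
```

```bash
python3 - <<'E'
from h import *
import cv2
o=st()
a=manip.camera('scene');cv2.imwrite('pics/s7.png',cv2.resize(a[170:320,200:350,::-1],(600,600),interpolation=2))
bar=lambda q,y:np.r_[C0+U*(60-145*np.cos(q)+4*np.sin(q))+V*y,65.5+145*np.sin(q)+4*np.cos(q)]
for q in(.3,.25,.2,.15,.1,.05,0): print(q,[((proj('scene',bar(q,y))-[200,170])*4).round().tolist() for y in(-65,65)],bar(q,0).round(1)[2],(60-145*np.cos(q)+4*np.sin(q)).round(1))
E
```

```text
t 16.18 u -96.6 v 0.7 z 87.5 tz.u -1.0 f uvz -6.17 0.24 1.18 gap -0.0
0.3 [[108.0, 390.0], [89.0, 232.0]] 112.2 -77.3
0.25 [[104.0, 404.0], [86.0, 245.0]] 105.2 -79.5
0.2 [[101.0, 418.0], [83.0, 258.0]] 98.2 -81.3
0.15 [[99.0, 432.0], [81.0, 271.0]] 91.1 -82.8
0.1 [[97.0, 446.0], [80.0, 284.0]] 84.0 -83.9
0.05 [[97.0, 460.0], [79.0, 297.0]] 76.7 -84.6
0 [[97.0, 473.0], [80.0, 310.0]] 69.5 -85.0
```

View pics/s7.png

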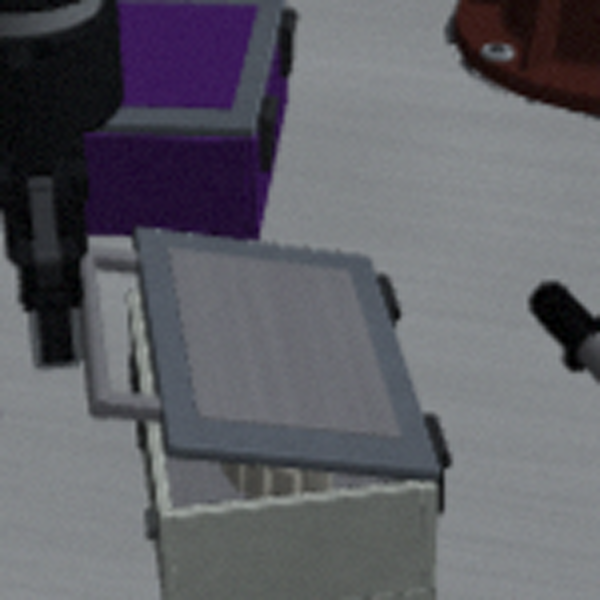

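q≈0.21 (bar ends at rows 412 and 255), offset consistent, and side force about 6 N. From here the finger should descend a little slower than the bar so friction helps carry it.

Request:
{"name": "carry_out", "arguments": {
  "commands": [0,0.0007,0,0.0002,0,0,0.0007,0,0.0002,0,0,0.0007,0,0.0002,0,0,0.0007,0,0.0002,0,0,0.0007,0,0.0002,0,0,0.0007,0,0.0002,0,0,0.0007,0,0.0002,0,0,0.0007,0,0.0002,0]
}}

```text
t: 17.23
position: [590.9, -175.5, 81.8]
ee_rot: [0.134, 1.57, -1.0]
ft_force: [1.6, -5.2, 0.1]
finger_gap: -0.001
```

```bash
python3 - <<'E'
from h import *
import cv2
o=st()
a=manip.camera('scene');cv2.imwrite('pics/s8.png',cv2.resize(a[170:320,200:350,::-1],(600,600),interpolation=2))
p=cv2.imread('pics/s7.png');
E
```

```text
t 17.23 u -98.1 v 0.7 z 81.8 tz.u -1.0 f uvz -5.37 0.7 0.06 gap -0.0
```

```bash
cat >> h.py <<'E'
import cv2
def shift(a,b):
    A=cv2.imread(a);B=cv2.imread(b);out=[]
    for y,x,h,w in((375,75,50,80),(235,90,40,55),(400,160,60,80)):
        m=cv2.matchTemplate(B[y-20:y+h+80,x-20:x+w+20],A[y:y+h,x:x+w],cv2.TM_CCOEFF_NORMED);_,s,_,l=cv2.minMaxLoc(m);out.append((l[0]-20,l[1]-20,round(s,2)))
    return out
E
python3 -c "
from h import *
print(shift('pics/s6.png','pics/s7.png'),shift('pics/s7.png','pics/s8.png'))"
```

```text
[(6, 43, 0.91), (-16, 34, 0.97), (6, 34, 0.62)] [(0, 11, 0.91), (-2, 9, 0.89), (-2, 8, 0.98)]
```

Request:
{"name": "carry_out", "arguments": {
  "commands": [0,0.0007,0,0.0002,0,0,0.0007,0,0.0002,0,0,0.0007,0,0.0002,0,0,0.0007,0,0.0002,0,0,0.0007,0,0.0002,0,0,0.0008,0,0.0002,0,0,0.0008,0,0.0002,0,0,0.0008,0,0.0002,0]
}}

```text
t: 18.27
position: [591.4, -176.6, 75.8]
ee_rot: [0.104, 1.57, -1.03]
ft_force: [2.1, -4.8, -1.6]
finger_gap: -0.002
```

```bash
python3 - <<'E'
from h import *
o=st()
a=manip.camera('scene');cv2.imwrite('pics/s9.png',cv2.resize(a[170:320,200:350,::-1],(600,600),interpolation=2))
print(shift('pics/s7.png','pics/s9.png'))
E
```

```text
t 18.27 u -99.3 v 0.7 z 75.8 tz.u -1.0 f uvz -5.24 0.16 -1.63 gap -0.0
[(0, 22, 0.75), (-3, 19, 0.89), (-4, 16, 0.96)]
```

Request:
{"name": "carry_out", "arguments": {
  "commands": [0,0.0008,0,0.00015,0,0,0.0008,0,0.00015,0,0,0.0008,0,0.00015,0,0,0.0008,0,0.00015,0,0,0.0008,0,0.00015,0,0,0.0008,0,0.00015,0,0,0.0008,0,0.00015,0,0,0.0008,0,0.00015,0]
}}

```text
t: 19.32
position: [591.9, -177.6, 69.3]
ee_rot: [0.04, 1.571, -1.094]
ft_force: [2.2, -4.0, -0.6]
finger_gap: 0.004
```

```bash
python3 - <<'E'
from h import *
o=st()
a=manip.camera('scene');cv2.imwrite('pics/s10.png',cv2.resize(a[170:320,200:350,::-1],(600,600),interpolation=2))
print(shift('pics/s7.png','pics/s10.png'),shift('pics/s9.png','pics/s10.png'))
E
```

```text
t 19.32 u -100.4 v 0.7 z 69.3 tz.u -1.0 f uvz -4.51 -0.27 -0.56 gap 0.0
[(1, 33, 0.53), (-4, 29, 0.87), (-6, 24, 0.89)] [(0, 10, 0.9), (-1, 9, 0.83), (-2, 8, 0.96)]
```

View pics/s10.png

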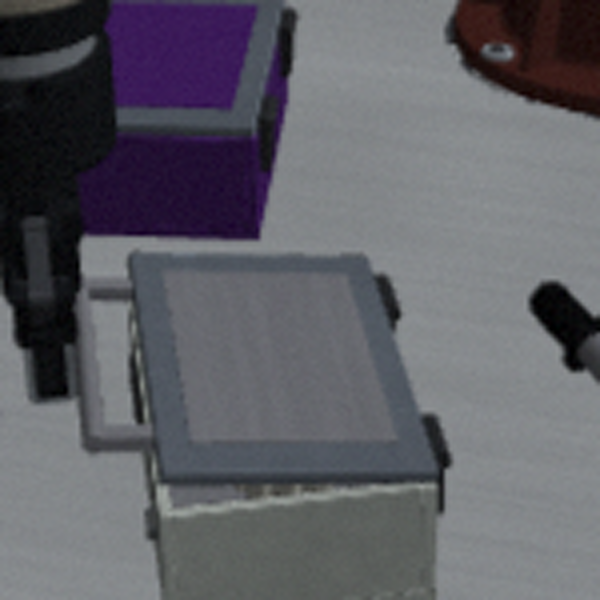

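Bar ends at rows 445 and 288, so q≈0.10, held by the pad about 15 mm above the tip. I'll carry on very slowly.

Request:
{"name": "carry_out", "arguments": {
  "commands": [0,0.0006,0,0.00012,0,0,0.0006,0,0.00012,0,0,0.0006,0,0.00012,0,0,0.0006,0,0.00012,0,0,0.0006,0,0.00012,0,0,0.0006,0,0.00012,0,0,0.0006,0,0.00012,0,0,0.0006,0,0.00012,0]
}}

```text
t: 20.38
position: [592.2, -178.3, 64.5]
ee_rot: [-2.948, 1.571, 2.201]
ft_force: [2.0, -3.4, -0.6]
finger_gap: -0.0
```

```bash
python3 - <<'E'
from h import *
o=st()
a=manip.camera('scene');cv2.imwrite('pics/s11.png',cv2.resize(a[170:320,200:350,::-1],(600,600),interpolation=2))
print(shift('pics/s7.png','pics/s11.png'),shift('pics/s10.png','pics/s11.png'))
E
```

```text
t 20.38 u -101.1 v 0.7 z 64.5 tz.u -1.0 f uvz -3.92 -0.38 -0.6 gap -0.0
[(-9, 42, 0.46), (-5, 36, 0.85), (-7, 32, 0.81)] [(0, 3, 0.95), (-1, 1, 0.89), (0, 7, 0.97)]
```

Request:
{"name": "carry_out", "arguments": {
  "commands": [0,0.0005,0,0.0001,0,0,0.0005,0,0.0001,0,0,0.0005,0,0.0001,0,0,0.0005,0,0.0001,0,0,0.0005,0,0.0001,0,0,0.0005,0,0.0001,0,0,0.0005,0,0.0001,0,0,0.0005,0,0.0001,0]
}}

```text
t: 21.42
position: [592.5, -179.1, 60.5]
ee_rot: [-1.98, 1.571, -3.114]
ft_force: [0.3, -1.7, -0.7]
finger_gap: -0.0
```

Request:
{"name": "carry_out", "arguments": {
  "commands": [0,0.0004,0,0.0001,0,0,0.0004,0,0.0001,0,0,0.0004,0,0.0001,0,0,0.0004,0,0.0001,0,0,0.0004,0,0.0001,0,0,0.0004,0,0.0001,0,0,0.0004,0,0.0001,0,0,0.0004,0,0.0001,0]
}}

```text
t: 22.42
position: [592.9, -179.9, 57.4]
ee_rot: [-0.874, 1.571, -2.008]
ft_force: [0.7, -0.8, 0.1]
finger_gap: -0.0
```

```bash
python3 - <<'E'
from h import *
o=st()
a=manip.camera('scene');cv2.imwrite('pics/s12.png',cv2.resize(a[170:320,200:350,::-1],(600,600),interpolation=2))
print(shift('pics/s7.png','pics/s12.png'),shift('pics/s11.png','pics/s12.png'))
E
```

```text
t 22.43 u -102.9 v 0.7 z 57.4 tz.u -1.0 f uvz -1.02 -0.28 0.15 gap -0.0
[(-10, 65, 0.51), (-5, 58, 0.8), (-13, 47, 0.8)] [(-2, -16, 0.94), (-1, 18, 0.78), (-3, 17, 0.97)]
```

Request:
{"name": "carry_out", "arguments": {
  "commands": [0,0,0,0.0002,0,0,0,0,0.0002,0,0,0,0,0.0003,0,0,0,0,0.0005,0,0,0,0,0.001,0,0,0,0,0.002,0,0,0,0,0.005,0,0,0,0,0,0]
}}

```text
t: 23.48
position: [596.9, -188.7, 57.4]
ee_rot: [-0.03, 1.571, -1.164]
ft_force: [0.9, -0.4, -0.9]
finger_gap: 0.004
```

```bash
python3 - <<'E'
from h import *
o=st()
a=manip.camera('scene');cv2.imwrite('pics/s13.png',cv2.resize(a[170:320,200:350,::-1],(600,600),interpolation=2))
print(shift('pics/s12.png','pics/s13.png'))
E
```

```text
t 23.48 u -112.6 v 0.8 z 57.4 tz.u -1.0 f uvz -0.77 -0.64 -0.93 gap 0.0
[(0, 0, 1.0), (0, 0, 0.99), (0, 1, 0.97)]
```

View pics/s13.png

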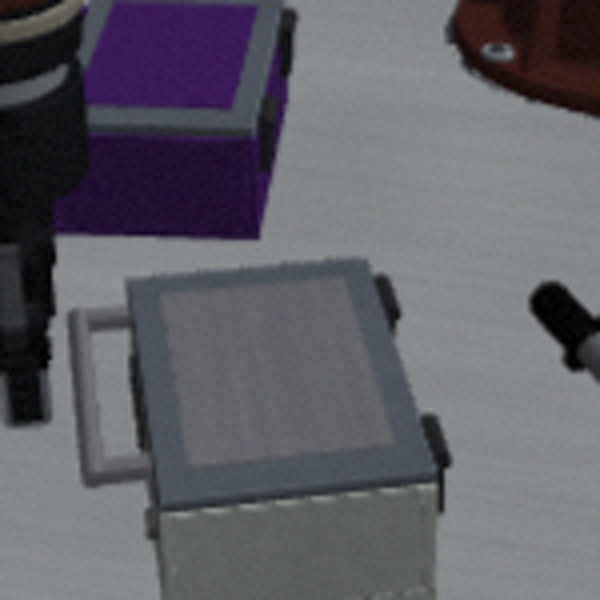

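The cover lies flat on the box (bar ends at rows about 475 and 315, which matches q≈0) and did not move as the finger left. I'll lift clear, check the loose things and hand in.

Request:
{"name": "carry_out", "arguments": {
  "commands": [0,-0.01,0,0,0,0,-0.03,0,0,0,0,-0.04,0,0,0,0,-0.04,0,0,0,0,-0.03,0,0,0,0,0,0,0,0,0,0,0,0,0,0,0,0,0,0]
}}

```text
t: 24.52
position: [596.2, -187.9, 206.1]
ee_rot: [-2.473, 1.569, 2.676]
ft_force: [-0.3, -0.2, 0.1]
finger_gap: -0.002
```

```bash
python3 - <<'E'
from h import *
o=st()
a=manip.camera('scene')[...,::-1];cv2.imwrite('pics/s14.png',cv2.resize(a[170:320,200:350],(600,600),interpolation=2))
print('lid',shift('pics/s13.png','pics/s14.png'))
A=cv2.imread('pics/scene0.png')
for n,(y,x,h,w) in dict(jaw=(318,255,45,42),cup=(245,346,70,45),hp=(238,330,22,18)).items():
    m=cv2.matchTemplate(np.ascontiguousarray(a[y-12:y+h+12,x-12:x+w+12]),A[y:y+h,x:x+w],cv2.TM_CCOEFF_NORMED);_,s,_,l=cv2.minMaxLoc(m);print(n,l[0]-12,l[1]-12,round(s,2))
manip.finish_job();print('done')
E
```

```text
t 24.52 u -111.5 v 1.1 z 206.1 tz.u -1.0 f uvz -0.05 0.34 0.15 gap -0.0
lid [(0, 0, 1.0), (-1, 0, 0.99), (0, 0, 0.97)]
jaw 0 0 1.0
cup 0 0 1.0
hp 0 0 0.97
the job is handed in; nothing more can be done
done
```

The cover is shut and the job is handed in at 24.5 s; the hand-in reports no verdict.

- **Tipping:** With the fingers shut, I pushed the bar from behind past upright and lifted away. A picture then showed the cover falling freely at about 1.32 rad.
- **Catching:** I moved over the bar and caught it on the outer side of the fingers at about 0.93 rad. It stayed there for the rest of the wait; two pictures 0.05 s apart showed no change.
- **Lowering:** I let it down at about 0.2 rad/s or less by design, and more slowly near the end. The highest side force at the readings I took was about 6 N.

**Last checks:** The cover lay flat, with the bar's ends where 0 rad predicts, and did not move when the finger left. The jaw model, tumbler and handpiece showed 0 pixels of shift, and the wrist force was about 0 N with the tool clear above the bench.

**Uncertain:** Lid speed and contact force were never measured directly. Lid angles come from the pictures and are good to about 0.02 rad. Close to shut, my picture-matching numbers scattered by several pixels, so I confirmed that stage by eye.

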